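# Level the bench platform with a spirit level and its sprung knob

### The job

Pick up the red spirit level and slide it, vial up, all the way down into the blue slot on the small tilting platform, then let go of it. Then take hold of the platform's black knob, press it firmly down, well over half of its travel, so that the sprung platform settles on its foot, and keep it pressed while you turn it until the bubble stands still midway between the two black lines of the vial. Finish while holding: stay there with the knob still gripped and pressed down and the bubble centred, so that I can do up the lock nut; leave the other things on the desk where they are.

Things in the scene. Friction and masses are not known exactly. Their poses are not given: they have to be found in the camera images.
- level_center (a point): centre of the loose red spirit level, a slab 150 mm long (its x), 20 mm thick (its y), 56 mm tall (its z), about 0.25 kg, standing upright on its long narrow edge; this point is 28 mm above its underside. Its flat sides can be gripped across the 20 mm in the middle of its length, up to 42 mm above the underside. Either end may point either way in the slot.
- vial (a point): middle of the green vial that lies along the middle of the level's top (16 mm thick, 92 mm long), 20 mm above the level's centre; two black lines 21 mm apart lie either side of this point
- slot (a point): centre of the slot's floor, on the platform's top face. x runs along the slot (away from the knob edge, towards the hinge), y across, z up. 23 mm between the blue cheeks, 156 mm between the end stops (1.5 mm to spare each side of the level, 3 mm each end); cheeks 16 mm high, flared, left open for the middle 60 mm so that fingers have room. Fully home, the level's centre is 28 mm above this point.
- hinge (a point): middle of the hinge line at the far edge of the aluminium platform (205 mm by 200 mm), which tilts about this line. A spring holds the near edge up by about 1.7 degrees (6 mm at the knob) until about 3 to 6 N press on the knob. A wall shelf (0.23 m up) hangs over the far right of the desk, behind where the level starts: carry the level across on the near side of it.
- knob_grip (a point): centre of the black round knob (38 mm diameter, 24 mm tall, this point half-way up, on its axis z), at the near right corner of the platform; it stands on a stem, underside 14 mm above the platform top. In the slot's axes it lies 80 mm nearer (-x) and 110 mm to the right (-y). Grip it across its diameter, from above.
- knob_press (a joint): how far the knob is pressed into its bush, in m: 0 free, 0.006 fully in, against about 2 N per mm; 4 to 5.5 mm in is right. Pressing from the free state first brings the platform down onto its foot, some 7 to 9 mm at the knob, to which its own travel adds: about 13 mm from free to 4.5 mm pressed in.
- foot (a point): tip of the platform's screw foot, under the knob. While the foot stands, turning the knob CLOCKWISE seen from above screws it out and raises the near edge, 2.2 mm (0.0116 rad of tilt) per radian. At the start the pressed-down platform is low at the near edge: 0.6 to 1.7 rad clockwise are needed. The knob stays where it is left (0.05 N m); if it is let go the platform lifts again.
- bubble (a joint): position of the pale bubble (seen some 12 mm long) in the vial along the level's own x, in m: 0 is midway between the black lines, range -0.026 to 0.026. It floats to the higher end, 0.75 mm per milliradian of tilt, and takes about 2 s to come to rest. With the level in the slot, bubble off towards the hinge means the knob edge is low: turn clockwise.
- solder_spool: blue spool of solder, 58 mm diameter, 42 mm tall; a bystander, origin under its centre
- relay: small black relay, 28 x 28 x 24 mm; a bystander
- hex_bolt: steel bolt, 37 mm tall, standing on its head; a bystander
- contact_spray: red spray can with a white cap, 52 mm diameter, 150 mm tall; a bystander, origin under its centre

How it is judged:
On the way, in this order (a step that is already met when the one before it is completed fails the run):
1. the level stands fully home in the slot and has been let go (x of level_center in the frame of slot between -0.005 and 0.005 m and y of level_center in the frame of slot between -0.004 and 0.004 m and z of level_center in the frame of slot between 0.025 and 0.0305 m and angle between the x axis of level_center and the x axis of slot, either way round below 0.06 rad and angle between the z axis of level_center and the z axis of slot, either way round below 0.06 rad and angle between level_center's own z axis and vertical below 0.3 rad and contact force between the fingers and level below 0.05 N), for 0.3 s.
2. with the knob gripped and pressed down, the bubble stands centred (x of level_center in the frame of slot between -0.005 and 0.005 m and y of level_center in the frame of slot between -0.004 and 0.004 m and z of level_center in the frame of slot between 0.025 and 0.0305 m and angle between the x axis of level_center and the x axis of slot, either way round below 0.06 rad and angle between the z axis of level_center and the z axis of slot, either way round below 0.06 rad and angle between level_center's own z axis and vertical below 0.3 rad and value of joint bubble between -0.003 and 0.003 m and value of joint knob_press above 0.003 m and contact force between the fingers and knob above 1 N and velocity of joint bubble between -0.004 and 0.004 m/s), for 0.5 s.
At the end, for the whole second after the job is handed in: Level fully home in the slot (5 mm along, 4 mm across, under 2.5 mm above its seat, 0.06 rad) and not touched by the fingers; knob still held (over 1 N) and pressed in more than 3 mm; bubble within 3 mm of the middle through the last second (all of step 1 and value of joint bubble between -0.003 and 0.003 m and value of joint knob_press above 0.003 m and contact force between the fingers and knob above 1 N); the arm keeps its last pose, push and grip.
It fails at once if the solder spool is knocked or moved by more than 30 mm (distance of solder_spool from where it was at the start of the episode above 0.03 m).
It fails at once if the relay is knocked or moved by more than 30 mm (distance of relay from where it was at the start of the episode above 0.03 m).
It fails at once if the bolt is knocked or moved by more than 30 mm (distance of hex_bolt from where it was at the start of the episode above 0.03 m).
It fails at once if the spray can is knocked or moved by more than 30 mm (distance of contact_spray from where it was at the start of the episode above 0.03 m).
It also fails if it takes over 69 s, if anything falls off the work surface, if the arm or the gripper's body presses on something with over 40 N, if the wrist force passes 120 N, or if a joint passes its speed limit or range.

### The arm

A 7-joint arm with a two-finger parallel gripper is mounted at the origin on the work surface; the furniture and walls round the work are solid. World frame = base frame: x ahead of the robot, y to its left, z up, the work surface at z = 0. Lengths are in m, angles in rad, forces in N, time in s.
With the tool pointing down it reaches from about 0.4 to 0.875 m from the base axis. Payload 4.4 kg.
Tool frame: the origin (TCP) lies midway between the tips of the shut fingers; the grasp point (between the pads) lies 19 mm behind it; z points along the fingers, y is the line along which they close (so a half turn about z gives the same grasp; the last joint's range is limited). The gripper opens to 85 mm and grips with 20 to 120 N. Pads are 22 mm wide; open, the fingers measure 114 mm over their backs; the gripper's body (76 mm by 85 mm) begins 54 mm behind the grasp point. The pads swing forward as they close: fully open they stand 13 mm farther back than shut.
Start: joints at [1.226, 0.628, 0.038, 1.517, -0.027, 0.996, -0.02], TCP at [0.179, -0.625, 0.231] pointing down, gripper open.
Joint ranges: [-3.06, 3.06], [-0.37, 2.12], [-1.25, 1.32], [0.18, 2.47], [-1.1, 4.24], [0.23, 1.98], [-2.94, 2.94]. Speed limits (rad/s): [2.57, 2.57, 3.14, 3.14, 3.14, 3.14, 3.14].

### API

Orientations are given as a unit quaternion [w, x, y, z].
In Python, from station import bot, planner, eyes, workorder gives the robot as it stands. Calls block until the motion is done:
- bot.move_to(position, orientation): joint-space move of the TCP to a pose.
- bot.servo_line(position, ori=None, max_speed=0.15, force_limit=None): straight line of the TCP; ori=None keeps the orientation; max_speed is the mean speed in m/s. With force_limit (N) it stops when the force on the tool has changed by that much, and returns True; else False.
- bot.move_j(angles): joint-space move.
- bot.grip(opening, grip_force=None): finger opening in m; grip_force is the grip in N (None keeps the last); returns when the fingers have stopped.
- bot.dwell(seconds).
- planner.solve_ik(position, orientation): joint angles nearest the present ones, or None.
- bot.state(): the state.
- eyes.grab_frame(name): name is "scene" or "top" or "wrist"; returns (picture, depth): 420x560x3 uint8, red, green, blue; 420x560 float32, m along the optical axis (not along the pixel's ray), 0 where there is no reading.
- eyes.camera_model(name): a dict with "fx", "fy", "cx", "cy" (pixels), "k1" (the pictures are not rectified: a ray, as slopes to the right and down, at radius r is drawn at 1 + k1 r^2 times it, then the intrinsics apply), "camera_from_world" (4x4, takes a point from world to camera coordinates); the wrist camera has in their place "T_tool_cam" (4x4, takes a point from camera to tool coordinates, whose origin is the TCP and whose axes are the flange's). Camera axes: x right, y down, z forward; pixel columns grow to the right and rows downward; lengths in m; the calibration is good to about 2 mm. A picture is of the moment at which its call begins: read the wrist's pose just before it. camera_model takes no time and is no camera call.
A pose or a line that the arm cannot do raises bot.MotionError and nothing moves.
- workorder.hand_in(): hands the job in; it is judged then, once.
The state is a dict: "time": time; "joint_positions": joint angles; "joint_velocities": joint speeds; "tau": joint torques, N m; "tool_pos": TCP position; "eef_rot": TCP orientation; "ft_force": force on the tool from outside, world axes, zero at the start; "torque": the same for the moment, N m; "width": finger opening in m; "gripper_force": force on a finger pad.
Only numpy, scipy, OpenCV 4.12 (cv2) and the standard library are available. Lean on these libraries where they do the work, as an engineer would, in place of code of your own. Each camera call takes 0.05 s, during which the arm holds its last target. There are 200 camera calls.

## Working session

There is one attempt and no reset: what is moved stays moved. The work goes in short steps, each a Python script; the robot and the scene stay as the last script left them, time stands still between calls to the robot, and variables do not carry over. Pictures are saved under pics/ and viewed, at most 10 in all, crops included, and the job is handed in when it is done.

```bash
mkdir -p pics; ls; cat > h.py <<'E'
import numpy as np, cv2
from station import bot, planner, eyes, workorder
from scipy.spatial.transform import Rotation as R
def save(name, img): cv2.imwrite('pics/'+name+'.png', img[:,:,::-1])
def world_map(name, d, T=None):
    """per-pixel world points; T = world_from_cam for the wrist"""
    c=eyes.camera_model(name)
    if T is None: T=np.linalg.inv(np.array(c["camera_from_world"]))
    v,u=np.mgrid[0:420,0:560].astype(float)
    xd=(u-c["cx"])/c["fx"]; yd=(v-c["cy"])/c["fy"]
    x,y=xd.copy(),yd.copy()
    for _ in range(10):
        s=1+c["k1"]*(x*x+y*y); x=xd/s; y=yd/s
    P=np.stack([x*d,y*d,d],-1)
    return P@T[:3,:3].T+T[:3,3]
def tool_T():
    s=bot.state(); q=np.array(s["eef_rot"]); T=np.eye(4)
    T[:3,:3]=R.from_quat(q[[1,2,3,0]]).as_matrix(); T[:3,3]=s["tool_pos"]; return T
def wrist():
    T=tool_T(); im,d=eyes.grab_frame("wrist")
    return im,d,world_map("wrist",d,T@np.array(eyes.camera_model("wrist")["T_tool_cam"]))
def down(yaw):
    """tool z down, closing direction y of tool along world heading yaw"""
    y=np.array([np.cos(yaw),np.sin(yaw),0]); z=np.array([0,0,-1.]); x=np.cross(y,z)
    q=R.from_matrix(np.stack([x,y,z],1)).as_quat(); return q[[3,0,1,2]]
E
python3 - <<'E'
from h import *
for n in("top","scene"):
    im,d=eyes.grab_frame(n); save(n+'0',im); np.save(n+'0.npy',world_map(n,d)); np.save(n+'0im.npy',im)
s=bot.state(); print(s)
E
```

```text
pics
{'time': 0.1, 'joint_positions': array([ 1.22619072,  0.62923704,  0.03846015,  1.51824521, -0.02697108,
        0.99630729, -0.01999436]), 'joint_velocities': array([ 1.44124216e-03, -2.70430344e-03,  1.12368565e-03, -3.71045821e-03,
       -1.38480154e-03,  5.11853971e-04, -5.03681347e-05]), 'tau': array([ 3.18441904e-03, -5.64534259e+01,  1.23126458e+00, -1.93971205e+01,
        1.14427105e-02,  5.43408649e-03, -2.10829302e-05]), 'tool_pos': array([ 0.17874726, -0.6243694 ,  0.23049938]), 'eef_rot': array([-8.27404870e-04,  9.90298149e-01,  1.38956364e-01, -1.40750581e-04]), 'ft_force': array([-0.2291377 , -0.30395385, -0.27540071]), 'torque': array([-0.00073752, -0.01504193,  0.02146759]), 'gripper_force': 0.0, 'width': 0.08516724008267633}
```

View pics/top0.png

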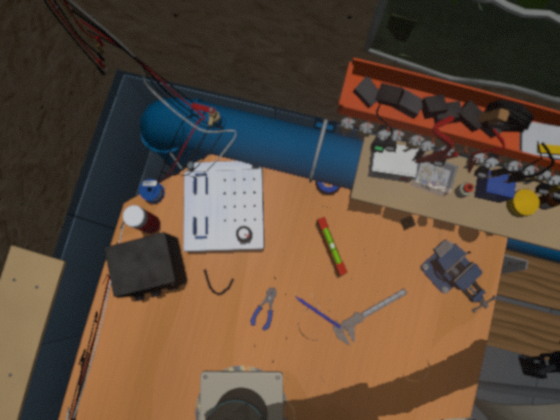

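View pics/scene0.png

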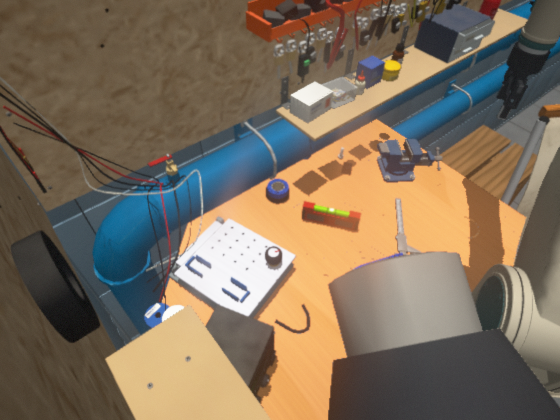

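The top view shows the platform at about (223,207), its knob at (243,233), the level at (331,246), the blue spool at (327,186), the spray can at (133,217) and the relay at (407,223). I'll enlarge the working region next.

```bash
python3 - <<'E'
from h import *
im=np.load('top0im.npy'); W=np.load('top0.npy')
c=im[150:290,170:370]; save('topcrop',cv2.resize(c,None,fx=4,fy=4,interpolation=cv2.INTER_CUBIC))
for u,v in[(243,232),(331,246),(223,240),(195,240),(258,172),(258,244),(190,172),(188,246),(223,180),(223,212),(300,240),(327,186),(407,223),(133,217),(321,222),(341,271),(370,190),(360,205)]: print((u,v),W[v,u].round(4))
h=cv2.cvtColor(im,cv2.COLOR_RGB2HSV)
m=(((h[...,0]<6)|(h[...,0]>172))&(h[...,1]>170)&(h[...,2]>80)); m[:210]=0;m[280:]=0;m[:,:310]=0;m[:,355:]=0
m|=False
P=W[m]; P=P[P[:,2]>.045]; print(len(P),P.mean(0)); 
g=(h[...,0]>30)&(h[...,0]<75)&(h[...,1]>120)&(h[...,2]>100); g[:210]=0;g[280:]=0;g[:,:310]=0;g[:,355:]=0
Q=W[g]; print(len(Q),Q.mean(0),Q.min(0),Q.max(0))
A=np.vstack([P,Q])[:,:2]; print(A.mean(0)); w,V=np.linalg.eigh(np.cov(A.T)); print(np.degrees(np.arctan2(V[1,1],V[0,1])))
print(cv2.minAreaRect(A.astype(np.float32)))
E
```

```text
(243, 232) [ 0.4426 -0.0102  0.0877]
(331, 246) [ 0.4109 -0.2236  0.0553]
(223, 240) [0.4271 0.0433 0.0508]
(195, 240) [0.4276 0.1144 0.0469]
(258, 172) [ 0.6013 -0.0424  0.0465]
(258, 244) [ 0.4168 -0.0439  0.052 ]
(190, 172) [0.5736 0.1065 0.1573]
(188, 246) [0.412  0.1302 0.0534]
(223, 180) [0.5809 0.0469 0.0473]
(223, 212) [0.4978 0.0448 0.0495]
(300, 240) [ 0.4316 -0.1492 -0.0014]
(327, 186) [ 5.742e-01 -2.218e-01  2.000e-04]
(407, 223) [ 0.4716 -0.4234  0.0208]
(133, 217) [0.4714 0.2399 0.1444]
(321, 222) [ 0.4703 -0.1999  0.0564]
(341, 271) [ 0.3497 -0.2466  0.0566]
(370, 190) [ 0.5128 -0.2901  0.2301]
(360, 205) [ 0.5234 -0.308  -0.0035]
129 [ 0.4104296  -0.22402257  0.06327654]
162 [ 0.41040273 -0.22389642  0.07372996] [ 0.32236468 -0.24535833  0.04702207] [ 0.45346009 -0.11856087  1.10427624]
[ 0.41041464 -0.22395234]
-161.39396274749538
((0.38982337713241577, -0.1674823760986328), (0.1441616415977478, 0.13958971202373505), 20.934085845947266)
```

View pics/topcrop.png

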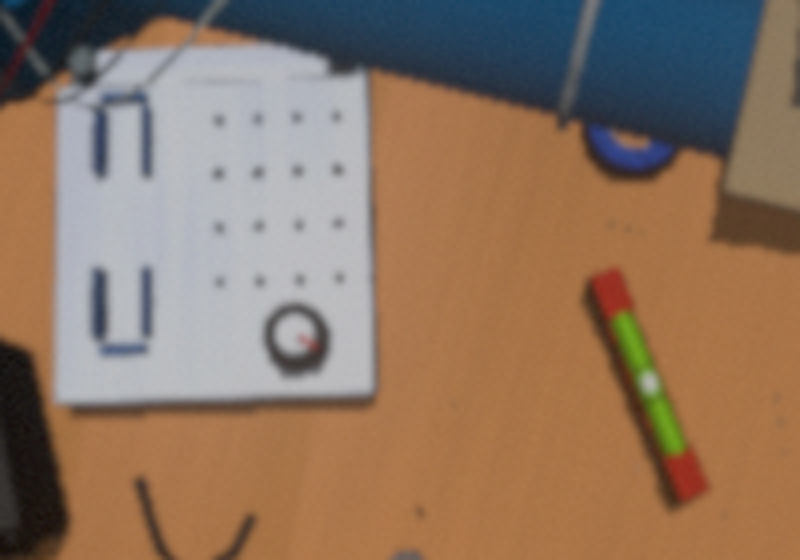

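```bash
python3 - <<'E'
from h import *
W=np.load('top0.npy')
def mx(x0,x1,y0,y1):
    m=(W[...,0]>x0)&(W[...,0]<x1)&(W[...,1]>y0)&(W[...,1]<y1)&(W[...,2]<.6); return W[m][:,2].max().round(3)
for x in np.arange(.4,.68,.04): print(x.round(2),[mx(x,x+.04,y,y+.04) for y in np.arange(-.06,.22,.04)])
T=tool_T(); print('tool y',T[:3,1])
print(np.array(eyes.camera_model("wrist")["T_tool_cam"]).round(3))
y0=np.arctan2(T[1,1],T[0,1])
for yaw in(np.radians(111),np.radians(-69)):
    q=planner.solve_ik([0.408,-0.2237,.25],down(yaw)); print(np.degrees(yaw),None if q is None else np.round(q,2))
    for p in([0.523,.1,.25],[.523,.1,.07],[.4426,-.01,.06]):
        for w in(90,-90,0): 
            q=planner.solve_ik(p,down(np.radians(w))); print(p,w,None if q is None else np.round(q,2))
E
```

```text
0.4 [np.float64(0.094), np.float64(0.093), np.float64(0.057), np.float64(0.063), np.float64(0.061), np.float64(0.135), np.float64(0.135), np.float64(0.137)]
0.44 [np.float64(0.092), np.float64(0.093), np.float64(0.056), np.float64(0.069), np.float64(0.07), np.float64(0.053), np.float64(0.154), np.float64(0.153)]
0.48 [np.float64(0.054), np.float64(0.054), np.float64(0.054), np.float64(0.065), np.float64(0.067), np.float64(0.053), np.float64(0.151), np.float64(0.152)]
0.52 [np.float64(0.054), np.float64(0.053), np.float64(0.055), np.float64(0.064), np.float64(0.065), np.float64(0.052), np.float64(0.089), np.float64(0.058)]
0.56 [np.float64(0.202), np.float64(0.186), np.float64(0.198), np.float64(0.19), np.float64(0.185), np.float64(0.167), np.float64(0.139), np.float64(0.049)]Traceback (most recent call last):
  File "<stdin>", line 5, in <module>
  File "<stdin>", line 4, in mx
    return umr_maximum(a, axis, None, out, keepdims, initial, where)
ValueError: zero-size array to reduction operation maximum which has no identity
```

```bash
python3 - <<'E'
from h import *
W=np.load('top0.npy')
def mx(x0,x1,y0,y1):
    m=(W[...,0]>x0)&(W[...,0]<x1)&(W[...,1]>y0)&(W[...,1]<y1)&(W[...,2]<.6); return float(W[m][:,2].max().round(3)) if m.any() else None
for x in np.arange(.55,.68,.01): print(x.round(2),[mx(x,x+.01,y,y+.02) for y in np.arange(-.02,.16,.02)])
T=tool_T(); print('tool y',T[:3,1])
print(np.array(eyes.camera_model("wrist")["T_tool_cam"]).round(3))
y0=np.arctan2(T[1,1],T[0,1])
for yaw in(np.radians(111),np.radians(-69)):
    q=planner.solve_ik([0.408,-0.2237,.25],down(yaw)); print(np.degrees(yaw),None if q is None else np.round(q,2))
for p in([0.523,.1,.25],[.523,.1,.07],[.4426,-.01,.06]):
    for w in(90,-90,0,180): 
        q=planner.solve_ik(p,down(np.radians(w))); print(p,w,None if q is None else np.round(q,2))
E
```

```text
0.55 [0.053, 0.05, 0.051, 0.05, 0.051, 0.064, 0.065, 0.05, 0.052]
0.56 [0.05, 0.049, 0.051, 0.052, 0.168, 0.161, 0.15, 0.064, 0.05]
0.57 [0.051, 0.049, 0.051, 0.18, 0.179, 0.17, 0.165, 0.163, 0.151]
0.58 [0.05, 0.05, 0.05, 0.19, 0.05, 0.182, 0.176, 0.163, 0.166]
0.59 [0.186, 0.05, 0.198, 0.194, 0.19, 0.056, 0.185, 0.176, 0.167]
0.6 [0.2, 0.205, 0.207, 0.2, 0.198, 0.195, 0.049, 0.19, 0.177]
0.61 [0.211, 0.214, 0.202, 0.211, 0.179, 0.203, 0.195, 0.191, 0.187]
0.62 [0.215, 0.221, 0.216, 0.214, 0.21, 0.202, 0.206, 0.047, 0.193]
0.63 [0.228, 0.219, 0.224, 0.211, 0.218, 0.211, 0.209, 0.205, 0.198]
0.64 [0.232, 0.233, 0.269, 0.269, 0.226, 0.216, 0.211, 0.213, 0.19]
0.65 [0.221, 0.222, 0.27, 0.27, 0.229, 0.23, 0.218, 0.218, 0.202]
0.66 [0.22, 0.224, 0.293, 0.291, 0.287, 0.234, 0.235, 0.215, 0.206]
0.67 [0.218, 0.222, 0.291, 0.29, 0.29, 0.238, 0.239, 0.216, 0.212]
tool y [ 0.27521623 -0.96138089 -0.00167787]
[[ 0.001 -0.961 -0.276  0.069]
 [ 1.     0.001  0.    -0.   ]
 [ 0.    -0.276  0.961 -0.142]
 [ 0.     0.     0.     1.   ]]
111.0 [ 1.17  0.52 -1.06  1.97  0.55  0.97  1.78]
-69.0 [ 0.48  0.34 -0.05  1.99  0.03  0.81 -0.79]
[0.523, 0.1, 0.25] 90 [ 0.32  0.56 -0.87  1.81  0.5   1.01  0.83]
[0.523, 0.1, 0.25] -90 [-0.11  0.44 -0.18  1.82  0.1   0.89 -1.91]
[0.523, 0.1, 0.25] 0 [ 0.11  0.48 -0.52  1.81  0.29  0.93 -0.53]
[0.523, 0.1, 0.25] 180 [ 0.42  0.63 -1.06  1.8   0.62  1.08  2.27]
[0.523, 0.1, 0.07] 90 [ 0.1   0.76 -0.53  1.97  0.67  0.6   0.69]
[0.523, 0.1, 0.07] -90 [-0.33  0.71  0.14  1.98 -0.21  0.46 -1.61]
[0.523, 0.1, 0.07] 0 [-0.12  0.71 -0.19  1.97  0.26  0.48 -0.5 ]
[0.523, 0.1, 0.07] 180 [-0.58  0.78  0.53  1.99 -0.71  0.57 -2.69]
[0.4426, -0.01, 0.06] 90 [ 0.29  0.7  -0.49  2.21  0.83  0.42  0.69]
[0.4426, -0.01, 0.06] -90 [-0.11  0.66  0.1   2.22 -0.23  0.27 -1.38]
[0.4426, -0.01, 0.06] 0 [ 0.05  0.66 -0.13  2.22  0.28  0.28 -0.32]
[0.4426, -0.01, 0.06] 180 [-0.31  0.7   0.4   2.23 -0.8   0.36 -2.38]
```

```bash
python3 - <<'E'
from h import *
bot.servo_line([0.40,-0.2237,.25],down(np.radians(111)),max_speed=.2)
im,d,W=wrist(); save('w1',im); np.save('w1.npy',W); np.save('w1im.npy',im)
s=bot.state();print(s['time'],s['joint_positions'].round(2),s['tool_pos'])
E
```

```text
Traceback (most recent call last):
station.MotionError: the arm cannot follow that straight line within its joint ranges
```

```bash
python3 - <<'E'
from h import *
p=[0.40,-0.2237,.25]
bot.servo_line(p,max_speed=.2)
print(bot.state()['joint_positions'].round(2), planner.solve_ik(p,down(np.radians(111))))
bot.move_to(p,down(np.radians(111)))
im,d,W=wrist(); save('w1',im); np.save('w1.npy',W); np.save('w1im.npy',im)
s=bot.state();print(s['time'],s['joint_positions'].round(2),s['tool_pos'])
E
```

```text
[ 0.46  0.33 -0.02  2.    0.01  0.81 -0.85] [ 1.18064674  0.50628427 -1.05722157  1.98716019  0.54071568  0.96235233
  1.7894072 ]
4.8417 [ 1.18  0.51 -1.06  1.99  0.54  0.96  1.79] [ 0.39993917 -0.22365527  0.24994801]
```

View pics/w1.png

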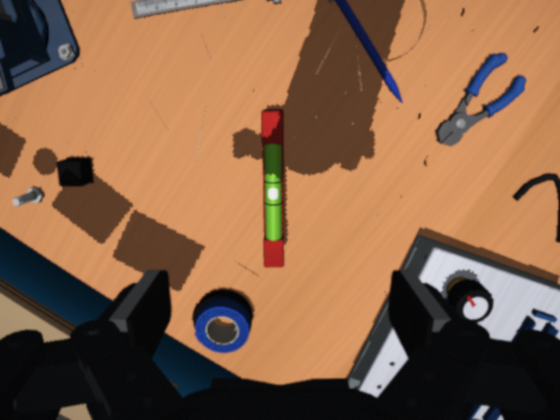

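The level runs from (272,109) to (274,266) with the bubble at (273,193). The spool is at (222,320), the knob at (473,303), and the fingers are open.

```bash
python3 - <<'E'
from h import *
im=np.load('w1im.npy'); W=np.load('w1.npy')
sub=np.zeros(im.shape[:2],bool); sub[100:275,250:296]=1
m=sub&(W[...,2]>.046)&(W[...,2]<.07); P=W[m]
r=cv2.minAreaRect(P[:,:2].astype(np.float32)*1000); print(len(P),np.median(P[:,2]),P[:,:2].mean(0),r)
w,V=np.linalg.eigh(np.cov(P[:,:2].T)); print(np.degrees(np.arctan2(V[1,1],V[0,1])))
print('desk',W[150,220],'spool',W[300,222], 'bolt',W[195,30])
# knob ring
sub[:]=0; sub[270:325,445:498]=1
m=sub&(W[...,2]>.07); print('knob',W[m].mean(0),W[m].min(0),W[m].max(0),len(W[m]))
E
```

```text
2972 0.05529564230900913 [ 0.4073389  -0.22712172] ((412.359375, -225.56626892089844), (149.7246856689453, 19.71857452392578), 21.18242073059082)
-158.69740306117322
desk [ 0.40067033 -0.28974075  0.00045417] spool [ 0.55301948 -0.23290088  0.02418001] bolt [ 0.51707032 -0.46938734  0.01481013]
knob [ 0.42169918 -0.04796653  0.12806544] [ 0.33295479 -0.24908307  0.07001582] [0.45307258 0.00831858 0.39229943] 1788
```

```bash
python3 - <<'E'
from h import *
bot.move_to([.47,.05,.22],down(np.radians(90)))
im,d,W=wrist(); save('w2',im); np.save('w2.npy',W); np.save('w2im.npy',im)
s=bot.state();print(s['time'],s['joint_positions'].round(2),s['tool_pos'])
E
```

```text
5.9917 [ 0.44  0.52 -0.87  1.99  0.52  0.87  0.85] [0.47004524 0.04835091 0.21984756]
```

View pics/w2.png

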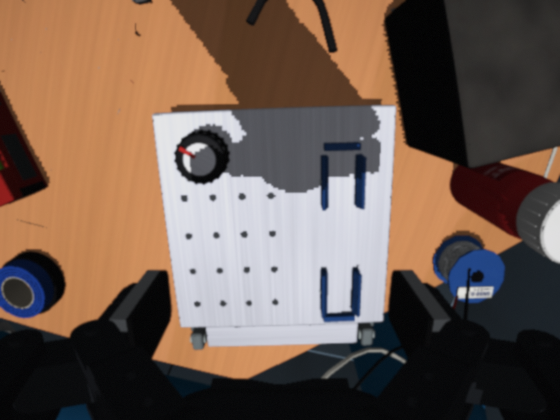

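The platform is clear in this view: knob centre at about (202,156), slot cheeks at columns ~324 and ~359, end stops at rows 146 and 317, and the hinge at row 330.

```bash
python3 - <<'E'
from h import *
im=np.load('w2im.npy'); W=np.load('w2.npy'); h=cv2.cvtColor(im,cv2.COLOR_RGB2HSV)
sub=np.zeros(im.shape[:2],bool); sub[136:326,314:372]=1
m=sub&(h[...,0]>95)&(h[...,0]<130)&(h[...,1]>110)
m2=m&(W[...,2]>.055)&(W[...,2]<.075)
P=W[m2]; print(m.sum(),len(P),np.percentile(P,[1,5,50,95,99],axis=0))
top=P
r=cv2.minAreaRect((P[:,:2]*1000).astype(np.float32)); print(r)
for a,b in((138,215),(262,326)):
  for c,e in((314,334),(350,372)):
    mm=np.zeros_like(m2); mm[a+14 if a<200 else a:b if a<200 else b-16,c:e]=1; Q=W[m2&mm]; print((a,c),len(Q),Q.mean(0).round(4),Q.min(0).round(4),Q.max(0).round(4))
for a,b in((138,151),(312,326)):
    mm=np.zeros_like(m2); mm[a:b,333:350]=1; Q=W[m2&mm]; print('stop',len(Q),Q.mean(0).round(4),Q.min(0).round(4),Q.max(0).round(4))
# knob
sub[:]=0; sub[125:188,168:235]=1; k=sub&(W[...,2]>.075)&(W[...,2]<.11); K=W[k]; print('knob',K.min(0),K.max(0),cv2.minEnclosingCircle((K[K[:,2]>.085][:,:2]*1000).astype(np.float32)), np.median(K[:,2]))
# plate plane & edges
sub[:]=0; sub[195:310,170:300]=1; Q=W[sub&(W[...,2]>.04)&(W[...,2]<.06)]; A=np.c_[Q[:,:2],np.ones(len(Q))]; print(np.linalg.lstsq(A,Q[:,2],rcond=None)[0])
for px in((157,115),(393,107),(180,326),(386,322)): print(W[px[1],px[0]])
# screw-hole rows directions
print([W[v,u] for u,v in((184,198),(271,196),(197,303),(275,300))])
E
```

```text
1651 1496 [[0.43028332 0.08273574 0.055208  ]
 [0.4318187  0.08372517 0.0565858 ]
 [0.47065064 0.11193926 0.06285819]
 [0.58438923 0.11874559 0.0673507 ]
 [0.59456783 0.12010962 0.06818997]]
((512.986083984375, 101.70516967773438), (165.7411651611328, 34.40155792236328), 1.8303314447402954)
(138, 314) 276 [0.4599 0.0847 0.0659] [0.4404 0.0823 0.0591] [0.483  0.0873 0.069 ]
(138, 350) 426 [0.4601 0.1142 0.0635] [0.4396 0.1114 0.0556] [0.4823 0.1174 0.0687]
(262, 314) 169 [0.5602 0.0878 0.0624] [0.5443 0.0859 0.0551] [0.5798 0.0902 0.0662]
(262, 350) 291 [0.5614 0.1174 0.0611] [0.5435 0.1141 0.0552] [0.5822 0.1209 0.0656]
stop 113 [0.4328 0.0985 0.0594] [0.4301 0.0917 0.0567] [0.4353 0.105  0.0611]
stop 28 [0.5934 0.1065 0.0555] [0.5916 0.0989 0.0551] [0.5958 0.1143 0.0561]
knob [ 0.4185531  -0.03015176  0.07513057] [0.45835443 0.00956588 0.09256156] ((438.3758850097656, -10.264121055603027), 20.003692626953125) 0.08960275032607523
[-0.03016434 -0.000355    0.0647942 ]
[ 0.40771698 -0.05136684  0.05221554]
[0.40151144 0.14097809 0.05134654]
[ 6.39807709e-01 -6.35856159e-02  1.40631374e-04]
[ 0.65916303  0.1805985  -0.03736232]
[array([ 0.4784423 , -0.03422548,  0.04948222]), array([0.47656548, 0.04133568, 0.05016898]), array([ 0.58192499, -0.02997591,  0.04817863]), array([0.57816751, 0.04436371, 0.04825907])]
```

```bash
cat >> h.py <<'E'
def say(*a):
    s=bot.state(); print(*a,'t%.2f'%s['time'],s['tool_pos'].round(4),'F',s['ft_force'].round(1),'w%.4f'%s['width'],'g%.1f'%s['gripper_force'])
E
python3 - <<'E'
from h import *
o=down(np.radians(111.2))
bot.move_to([.4115,-.2253,.15],o)
bot.grip(.06)
bot.servo_line([.4115,-.2253,.010],o,max_speed=.1,force_limit=15); say('down')
bot.grip(0.0,40); say('grip')
bot.servo_line([.4115,-.2253,.14],o,max_speed=.12); say('lift')
im,d,W=wrist(); save('w3',im); np.save('w3.npy',W); print(bot.state()['joint_positions'].round(2))
E
```

```text
down t9.03 [ 0.4118 -0.2254  0.0104] F [ 0.3 -0.4 -0.1] w0.0598 g0.0
grip t9.47 [ 0.4116 -0.2255  0.0103] F [-1.1 -0.9  5. ] w0.0196 g39.8
lift t10.71 [ 0.4109 -0.2252  0.1393] F [-0.4 -0.6 -3.1] w0.0193 g39.1
[ 1.02  0.66 -0.87  2.09  0.76  0.75  1.6 ]
```

View pics/w3.png

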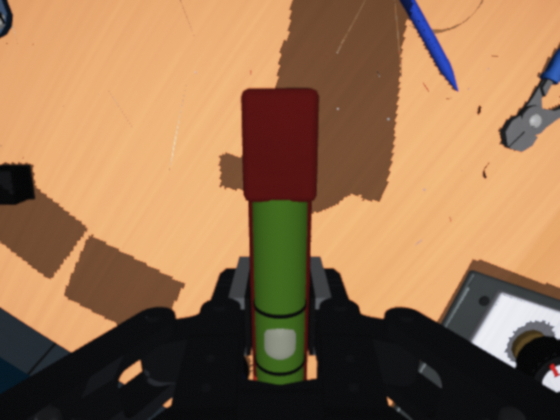

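Level is held, with its near end at rows 88–198 and the vial and bubble visible at (280,343). I'll check its offset along the grip and its pitch, then carry it to a point short of the slot.

```bash
python3 - <<'E'
from h import *
W=np.load('w3.npy'); T=tool_T(); 
L=(W-T[:3,3])@T[:3,:3]
m=np.zeros(W.shape[:2],bool); m[85:200,250:312]=1
Q=L[m&(W[...,2]>.12)]; print(len(Q),np.percentile(Q,[1,50,99],axis=0).round(4))
t=Q[Q[:,2]<np.percentile(Q[:,2],50)]; print('top z range',np.polyfit(t[:,0],t[:,2],1))
for v in range(90,200,10): print(v,L[v,280].round(4),end=' ')
yaw=np.radians(91.8)
for p in([.455,.0,.14],[.455,.1013,.12],[.475,.1013,.09],[.5138,.1013,.075]): print(planner.solve_ik(p,down(yaw)))
E
```

```text
6945 [[ 0.0466 -0.0073 -0.0469]
 [ 0.0614  0.0004 -0.0454]
 [ 0.0749  0.0084 -0.0437]]
top z range [-0.12783661 -0.0388303 ]
90 [ 0.0746  0.0004 -0.0445] 100 [ 0.0722  0.0004 -0.0453] 110 [ 0.0697  0.0004 -0.0464] 120 [ 0.0672  0.0004 -0.045 ] 130 [ 0.0647  0.0004 -0.0453] 140 [ 0.0622  0.0004 -0.0455] 150 [ 0.0596  0.0004 -0.0455] 160 [ 0.0572  0.0004 -0.0466] 170 [ 0.0543  0.0004 -0.0446] 180 [ 0.0517  0.0004 -0.0455] 190 [ 0.0492  0.0004 -0.0461] [ 0.45386979  0.60581232 -0.75420036  2.12186057  0.67907971  0.66972599
  0.83428832]
[ 0.19525518  0.64357888 -0.70173583  2.11027522  0.70972183  0.63659984
  0.59840635]
[ 0.16275119  0.70845022 -0.64827205  2.07995607  0.7637876   0.60409065
  0.57547091]
[ 0.16393874  0.76954258 -0.63890781  1.98675878  0.76606169  0.64159375
  0.61939104]
```

```bash
cat >> h.py <<'E'
def tilt(yawdeg,p):
    q=down(np.radians(yawdeg)); r=R.from_euler('y',p)*R.from_quat(np.array(q)[[1,2,3,0]]); return r.as_quat()[[3,0,1,2]]
E
python3 - <<'E'
from h import *
o=tilt(91.8,.03)
bot.move_to([.455,.0,.14],o); say(1)
bot.servo_line([.465,.1013,.12],o,max_speed=.15)
bot.servo_line([.480,.1013,.095],o,max_speed=.1)
bot.servo_line([.5138,.1013,.085],o,max_speed=.1); bot.dwell(.2); say('above')
im,d,W=wrist(); save('w4',im); np.save('w4.npy',W)
print(bot.servo_line([.5138,.1013,.060],o,max_speed=.04,force_limit=8)); say('in')
im,d=eyes.grab_frame("scene"); save('s4',cv2.resize(im[190:340,140:340],None,fx=4,fy=4,interpolation=cv2.INTER_CUBIC))
im,d,W=wrist(); save('w5',im); np.save('w5.npy',W)
E
```

```text
1 t11.68 [ 0.4546 -0.0014  0.1396] F [-0.1  0.1 -3.4] w0.0196 g39.1
above t13.66 [0.5131 0.1013 0.0852] F [-0.3 -0.1 -2.7] w0.0191 g39.1
True
in t14.38 [0.5131 0.1011 0.0594] F [-0.7 -1.   6.1] w0.0197 g40.4
```

View pics/w5.png

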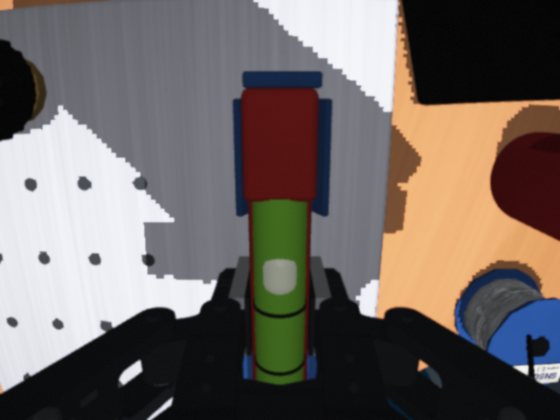

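The level sits squarely between the cheeks, with its near end at the stop at row 85, and the height reading matches home. Releasing it and moving over the knob.

```bash
python3 - <<'E'
from h import *
bot.grip(.045); bot.dwell(.2); say('rel')
bot.servo_line([.5131,.1011,.15],max_speed=.1); bot.dwell(.2); say('up')
im,d,W=wrist(); np.save('w6.npy',W); a=cv2.resize(im,(400,300))
bot.move_to([.44,-.0103,.19],down(np.radians(91.8))); bot.grip(.07); bot.dwell(.2); say('knob')
im,d,W=wrist(); np.save('w7.npy',W);np.save('w7im.npy',im)
save('w67',np.hstack([a,cv2.resize(im,(400,300))])); print(bot.state()['joint_positions'].round(2))
q=planner.solve_ik([.44,-.0103,.06],down(np.radians(91.8))); print(q)
E
```

```text
rel t15.04 [0.5121 0.1005 0.0584] F [ 0.5 -0.6  0.2] w0.0447 g0.0
up t16.31 [0.5128 0.1011 0.1495] F [ 0.2  1.1 -0.2] w0.0454 g0.0
knob t17.54 [ 0.44   -0.0101  0.1899] F [ 0.3 -0.3 -0.7] w0.0700 g0.0
[ 0.56  0.51 -0.85  2.11  0.56  0.76  0.95]
[ 0.33713083  0.71351783 -0.55583034  2.21535163  0.90665771  0.45399806
  0.64603909]
```

View pics/w67.png

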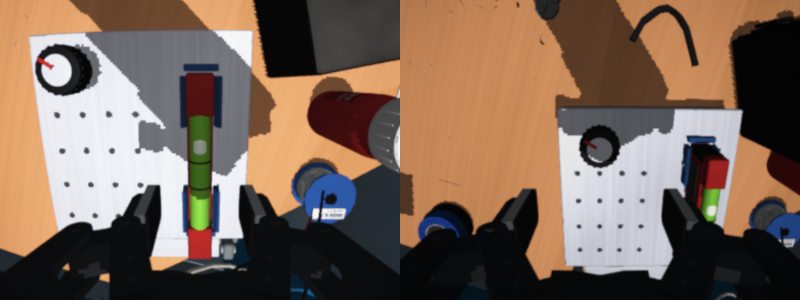

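```bash
python3 - <<'E'
from h import *
W=np.load('w7.npy')
s=(W[...,0]>.40)&(W[...,0]<.48)&(W[...,1]>-.05)&(W[...,1]<.03)&(W[...,2]<.11)
K=W[s&(W[...,2]>.082)]; print('knob',len(K),np.percentile(K[:,2],[5,50,95]),cv2.minEnclosingCircle((K[:,:2]*1000).astype(np.float32)))
W=np.load('w6.npy')
s=(W[...,0]>.40)&(W[...,0]<.60)&(W[...,1]>.08)&(W[...,1]<.12)&(W[...,2]<.115)&(W[...,2]>.095)
Q=W[s]; print(len(Q),cv2.minAreaRect((Q[:,:2]*1000).astype(np.float32)))
print(np.linalg.lstsq(np.c_[Q[:,0]-.5135,np.ones(len(Q))],Q[:,2],rcond=None)[0])
c=eyes.camera_model('wrist'); print(c['fx'],c['k1'])
E
```

```text
knob 2496 [0.08616843 0.08973523 0.09124552] ((438.3427429199219, -10.551578521728516), 20.225400924682617)
8375 ((514.0531005859375, 101.00328063964844), (149.73660278320312, 20.175081253051758), 1.802268385887146)
[-0.03221248  0.10415955]
374.31903161330314 -0.09612735067716527
```

```bash
python3 - <<'E'
from h import *
o=down(np.radians(91.8)); x,y=.4384,-.0105
bot.servo_line([x,y,.12],o,max_speed=.1)
say('ref'); f0=bot.state()['ft_force'][2]
bot.servo_line([x,y,.058],o,max_speed=.08,force_limit=10); say('at knob')
bot.grip(0.0,50); say('grip')
for i in range(1,13):
    bot.servo_line([x,y,.058-.001*i],o,max_speed=.02); bot.dwell(.15); say(i)
    if bot.state()['ft_force'][2]-f0>13: break
for n in("top","scene"):
    im,d=eyes.grab_frame(n); np.save(n+'8.npy',im); save(n+'8',im)
a=np.load('top8.npy')[150:260,170:270]; b=np.load('scene8.npy')[200:310,160:300]
save('v8',np.hstack([cv2.resize(a,(400,440),interpolation=cv2.INTER_CUBIC),cv2.resize(b,(400,440)[:1]+(440,),interpolation=cv2.INTER_CUBIC)]))
E
```

```text
ref t18.44 [ 0.4387 -0.0103  0.1203] F [0.4 0.2 0.2] w0.0702 g0.0
at knob t19.37 [ 0.4387 -0.0104  0.0583] F [-0.3  0.5  0.2] w0.0700 g0.0
grip t19.76 [ 0.4387 -0.0104  0.0583] F [-0.7  0.4  0.6] w0.0369 g49.8
1 t20.16 [ 0.4385 -0.0104  0.057 ] F [-0.2 -1.1  1.8] w0.0367 g49.8
2 t20.56 [ 0.4384 -0.0105  0.056 ] F [-0.4  0.1  1.8] w0.0366 g49.9
3 t20.96 [ 0.4382 -0.0105  0.055 ] F [-1.5  0.4  2.1] w0.0367 g50.0
4 t21.36 [ 0.4381 -0.0105  0.054 ] F [-2.5  0.7  3.2] w0.0368 g50.0
5 t21.76 [ 0.438  -0.0105  0.053 ] F [-4.4  1.2  4.2] w0.0369 g50.1
6 t22.16 [ 0.438  -0.0105  0.0519] F [-4.8  2.2  4.6] w0.0366 g50.2
7 t22.56 [ 0.4379 -0.0105  0.0509] F [-5.6  1.2  4.3] w0.0367 g50.2
8 t22.96 [ 0.4378 -0.0105  0.05  ] F [-5.   0.3  5.1] w0.0368 g50.3
9 t23.36 [ 0.4377 -0.0105  0.049 ] F [-6.2  1.1  4.8] w0.0369 g50.3
10 t23.76 [ 0.4375 -0.0105  0.048 ] F [-6.1  0.9  6. ] w0.0371 g50.3
11 t24.16 [ 0.4375 -0.0105  0.0471] F [-6.7  1.7  6.4] w0.0370 g50.4
12 t24.56 [ 0.4375 -0.0105  0.0462] F [-6.8  0.5  9.1] w0.0364 g50.5
```

View pics/v8.png

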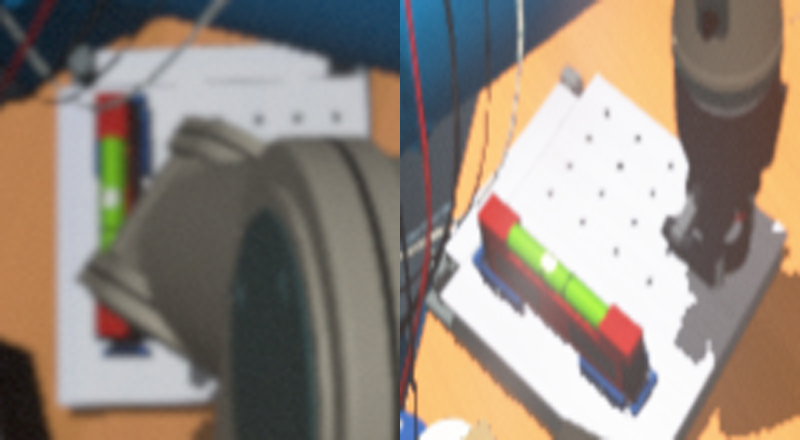

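Scene camera sees the vial well: vial from (508,228) to (607,325) in the crop, bubble at (548,262), which is on the hinge side as expected. Pressing slightly more, then measuring the bubble in a rectified vial strip.

```bash
cat >> h.py <<'E'
def strip(im,zc=.1045,c=(.514,.101),yaw=np.radians(1.8)):
    """rectified scene view of the plane at the vial top; 4 px/mm, columns along slot x (hinge to the right)"""
    cm=eyes.camera_model("scene"); M=np.array(cm["camera_from_world"])
    t,s=np.meshgrid(np.arange(-90,90,.25)*1e-3,np.arange(20,-20,-.25)*1e-3)
    X=np.stack([c[0]+t*np.cos(yaw)-s*np.sin(yaw),c[1]+t*np.sin(yaw)+s*np.cos(yaw),np.full_like(t,zc),np.ones_like(t)],-1)@M.T
    x,y=X[...,0]/X[...,2],X[...,1]/X[...,2]; k=1+cm["k1"]*(x*x+y*y)
    return cv2.remap(im,(x*k*cm["fx"]+cm["cx"]).astype(np.float32),(y*k*cm["fy"]+cm["cy"]).astype(np.float32),cv2.INTER_CUBIC)
def bubble(n=4):
    im=np.mean([eyes.grab_frame("scene")[0] for _ in range(n)],0).astype(np.uint8)
    st=strip(im); h=cv2.cvtColor(st,cv2.COLOR_RGB2HSV).astype(float)
    f=st.astype(float)
    g=(h[...,0]>28)&(h[...,0]<70)&(h[...,1]>110)
    rows=np.where(g.sum(1)>100)[0]; r0=int(np.median(rows)); band=slice(r0-10,r0+11)
    cols=np.where(g[band].sum(0)>8)[0]
    b=np.clip(f[band,:,2].mean(0)-90,0,None)   # blue channel: pale bubble only
    b[:cols.min()+8]=0; b[cols.max()-8:]=0
    k=int(np.argmax(b)); lo,hi=max(k-40,0),k+40; bc=(b[lo:hi]*np.arange(lo,hi)).sum()/b[lo:hi].sum() if b.max()>0 else np.nan
    mid=(cols.min()+cols.max())/2
    return st,(bc-mid)/4,(cols.min()/4-90,cols.max()/4-90,bc/4-90)
E
python3 - <<'E'
from h import *
o=down(np.radians(91.8)); x,y=.4374,-.0105
bot.servo_line([x,y,.0452],o,max_speed=.02); bot.dwell(1.5); say(13)
st,e,i=bubble(); print(e,i); h=cv2.cvtColor(st,cv2.COLOR_RGB2HSV)
g=st.astype(int); save('strip',st); np.save('strip.npy',st)
im,d,W=wrist(); np.save('w9.npy',W); save('w9',im)
E
```

```text
13 t26.41 [ 0.4375 -0.0105  0.0456] F [-5.4  1.1  9.3] w0.0366 g50.5
9.68889661709251 (np.float64(-48.75), np.float64(41.75), np.float64(6.18889661709251))
```

View pics/strip.png

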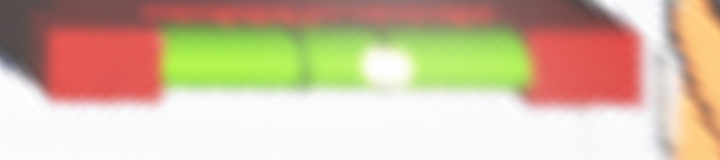

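Strip view: black lines at columns 303 and ~385 (midpoint 344), bubble at 386. That's about +10 mm towards the hinge, so roughly 1.15 rad clockwise. I'll turn in small steps, raising the tool with the foot.

```bash
python3 - <<'E'
from h import *
x,y,z,yaw=.4374,-.0105,.0452,np.radians(91.8)
print(planner.solve_ik([x,y,z+.0025],down(yaw-1.15)))
for i in range(1,12):
    a=.1*i
    bot.servo_line([x,y,z+.0022*a],down(yaw-a),max_speed=.00075)
    if i%3==2: say(i)
    f=bot.state()['ft_force'][2]
    if f>16 or f<4: print('force',f); break
bot.dwell(2.0); say('end'); T=tool_T(); print('yaw',np.degrees(np.arctan2(T[1,1],T[0,1])))
st,e,i=bubble(); print(e,i); save('strip2',st)
E
```

```text
[ 0.14412248  0.69213531 -0.26783239  2.23242912  0.6348169   0.28878859
 -0.22663368]
2 t27.16 [ 0.4376 -0.0104  0.0461] F [-4.9  1.2  9.2] w0.0365 g50.8
5 t27.91 [ 0.4377 -0.0102  0.0468] F [-5.3  1.9  9.2] w0.0365 g50.8
8 t28.66 [ 0.4378 -0.0101  0.0474] F [-4.5  2.5  9.5] w0.0369 g50.8
11 t29.41 [ 0.4381 -0.01    0.0481] F [-3.6  2.8  9.2] w0.0367 g50.7
end t31.41 [ 0.438  -0.01    0.0481] F [-3.2  2.5  8.8] w0.0363 g50.8
yaw 28.839666643248982
1.648407123406443 (np.float64(-47.25), np.float64(43.0), np.float64(-0.476592876593557))
```

```bash
python3 - <<'E'
from h import *
x,y,z,yaw=.4374,-.0105,.0450,np.radians(91.8)
for a in(1.2,1.32):
    bot.servo_line([x,y,z+.0022*a],down(yaw-a),max_speed=.00075)
bot.dwell(2.5); say('end')
st,e,i=bubble(8); print(e,i); save('strip3',st)
# independent middle: dark lines, and red ends of the level
f=st.astype(float); h=cv2.cvtColor(st,cv2.COLOR_RGB2HSV).astype(int)
g=(h[...,0]>28)&(h[...,0]<70)&(h[...,1]>110); r0=int(np.median(np.where(g.sum(1)>100)[0]))
p=f[r0-14:r0-6,:,1].mean(0); print('G profile',p[280:410:3].astype(int))
r=((h[...,0]<8)|(h[...,0]>172))&(h[...,1]>100); c=np.where(r[r0-8:r0+9].sum(0)>8)[0]; print('red',c.min(),c.max(),(c.min()+c.max())/2, 'bubble col',(i[2]+90)*4)
E
```

```text
end t34.62 [ 0.4382 -0.01    0.0484] F [-3.4  3.4  9.4] w0.0365 g50.8
0.05816347329799498 (np.float64(-47.0), np.float64(43.0), np.float64(-1.941836526702005))
G profile [227 227 227 227 224 217 208 195 185 182 186 195 206 215 222 226 229 233
 235 235 235 236 237 236 237 237 236 236 236 235 231 228 224 218 208 195
 185 179 181 191 202 212 219 223]
red 48 644 346.0 bubble col 352.232653893192
```

The black lines are at columns 307 and 391 (middle 349) and the bubble is at 352, about +0.8 mm and at rest. The press is about 4.5 mm from the 9.4 N reading, and the grip is 50 N.

```bash
python3 - <<'E'
from h import *
st,e,i=bubble(4); print(e,i); say()
print(workorder.hand_in())
E
```

```text
0.011165150978854399 (np.float64(-47.0), np.float64(43.0), np.float64(-1.9888348490211456))
t35.23 [ 0.4382 -0.0099  0.0484] F [-3.6  3.4  9. ] w0.0365 g50.8
the job is handed in; nothing more can be done
None
```

I handed the job in at 35 s: the level is home in the slot and released, the knob is still gripped and pressed about 4.5 mm (estimated from 9 N of push), and the bubble is at rest within about 1 mm of the middle; the judge's verdict was not shown.

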